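# Lock a spring-button stop post into its bench socket

## Robot

A 6-joint arm with a two-finger parallel gripper is mounted at the origin on the work surface; the furniture and walls round the work are solid. World frame = base frame: x ahead of the robot, y to its left, z up, the work surface at z = 0. Lengths are in m, angles in degrees, forces in N, time in s.
With the tool pointing down it reaches from about 0.375 to 0.9 m from the base axis. Payload 3.1 kg.
Tool frame: the origin (TCP) lies on the front face of the gripper's body, between the roots of the fingers; the fingertips stand 70 mm ahead of it and the grasp point (between the pads) lies 51 mm ahead of it (bot.tip_extent is the distance from the TCP to the fingertips, in m); z points along the fingers, x is the direction in which the jaws open and shut, and the axes are right-handed (so a half turn about z gives the same grasp; the last joint's range is limited). The gripper opens to 87 mm and grips with 3 to 60 N. Pads are 19 mm wide; open, the fingers measure 117 mm over their backs; the gripper's body (75 mm by 190 mm) begins 51 mm behind the grasp point.
Start: joints at [-79.383, 30.224, 82.088, -0, 67.689, -10.227], TCP at [0.222, -0.584, 0.292] pointing down, gripper open.
Joint ranges: [-176.69, 176.69], [-43.24, 126.21], [12.49, 139.97], [-82, 262], [0, 151.66], [-163.58, 163.58]. Speed limits (degrees/s): [159.86, 159.86, 180, 180, 180, 180].

## Interface

Orientations are given as a 3x3 rotation matrix whose columns are the frame's x, y, z axes.
In Python, from rig import bot, viewer, ticket gives the robot as it stands. The module is installed in compiled form; this text tells all that it offers.
- The arm moves only by the tool arm_command, never from a script. Its argument "targets" is a list of rows, each an object with "rot": the turn, a rotation vector about the tool's x, y, z in degrees, a list of three; "offset": the shift along the tool's x, y, z in cm, a list of three; "gripper": the closure, from 0 (fully open) to 1 (shut). A call has 1 to 8 rows; each row is the pose to reach, as a shift and turn from the pose commanded when the call began, along the tool's axes at that moment; what a row does not reach only later rows make up. A row lasts 1/10 s, in which the tool goes at most 50 mm and 8.59 degrees, less where a joint would pass 70% of its speed; a pose out of reach is approached as far as the arm can. A call with a gripper value outside its range is refused whole. The fingers move at their own pace and stop on an object; the grip force is fixed at half the most. Time passes only in rows, so rows that repeat a pose let the fingers close. It gives the time, the measured TCP pose, the force and the opening at its end, in the units of the state.
- bot.read_state(): the state, without advancing time (a new reading comes with each control period).
- viewer.capture(name): name is "scene" or "top" or "wrist"; returns a dict with "frame" (400x640x3 uint8, red, green, blue), "fx", "fy", "cx", "cy" (pixels), "view" (4x4, takes a point from world to camera coordinates). Camera axes: x right, y down, z forward; pixel columns grow to the right and rows downward; lengths in m; the calibration is good to about 2 mm. The wrist camera is an equidistant fisheye: a pixel r from the principal point sees the ray r / f radians off the axis. A picture is of the moment at which its call begins. There is no depth.
- ticket.hand_in(): hands the job in, once; it reports no verdict.
The state is a dict: "time_s": time; "joint_positions": joint angles; "qvel": joint speeds; "tau": joint torques, N m; "position": TCP position; "tcp_rot": TCP orientation; "force": force on the tool from outside, world axes, zero at the start; "moment": the same for the moment, N m; "opening": opening from 0.0 (shut) to 1.0 (fully open).
Only numpy, scipy, OpenCV 4.12 (cv2) and the standard library are available. Lean on these libraries where they do the work, as an engineer would, in place of code of your own. Each camera call takes 0.05 s, during which the arm holds its last target. There are 200 camera calls.

## Task

Take the square stop post out of its wooden block and put it into the blue bench socket, button on the same side as the socket's aluminium keeper plate. Squeeze the brass spring button flush so that it slips under the socket's rim, then push the post gently down until the button springs out through the keeper's window, and let go. Do not force the post against the socket (push with no more than about 10 N), and leave the mug, the tin and the tape measure where they are.

Things in the scene. Friction and masses are not known exactly. Their poses are not given: they have to be found in the camera images.
- post_button_level (a point): Point on the steel post's centre line at the height of the button's centre: 70 mm above the foot, 48 mm below the top. z points up the post; the button is on its -x face. The post starts upright in the wooden block, foot 30 mm below the block's top, so the button's lower end is 30 mm above the block.
- post: The loose post, 26 x 26 mm square, 118 mm tall, 0.12 to 0.21 kg, orange cap; origin under its foot, axes as above. The foot is bevelled from 26 to 19 mm over its lowest 10 mm. Squeezed across x with the fingertips half-way down the button (5 mm either way), the button is flush and its lower part stays free below the tips to enter the socket.
- button (a joint): Brass spring button (damped), 12 mm wide, 20 mm tall, edges rounded 1.5 mm. 0 = out, 6 mm proud; 0.006 = flush. Slides straight in wherever it is pressed; 1.6 N to start, 4 N at flush. Unless flush, its lower edge catches on the socket's rim and stops the post dead. With some 4 mm of it under the rim, the rim keeps it in and the fingers can let go.
- socket_mouth (a point): Centre of the mouth of the blue socket, 126 mm above the bench: an upright square tube, inside 27.6 mm square, walls 3 mm. z up; the keeper plate is on its -x side, so the post goes in with its x axis along this one's. When locked, the post stands 6 to 22 mm out of the mouth and can be pushed from its top until then.
- socket: The fixed socket on a 100 x 90 x 8 mm foot plate, origin under its centre. Its aluminium keeper plate (40 mm wide, 4 mm thick) has a window 15 x 23 mm, its centre 27 to 41 mm below the mouth, different every time and not measured. The button springing into it stops the post dead: the push force, a few N of rubbing until then, rises at once.
- block_hole (a point): Centre of the mouth of the square hole (29 mm) in the top of the fixed wooden storage block, 74 x 84 x 42 mm; z up.
- mug: White mug, 79 x 110 x 89 mm, origin under its centre; a bystander.
- bolt_tin: Open tin of screws, 73 x 82 x 64 mm, origin under its centre; a bystander.
- tape_measure: Yellow tape measure, 31 x 70 x 55 mm, origin under its centre; a bystander.
Things that resemble listed ones, but are neither listed nor needed, are in the scene too. What is shaped like the post but green is not meant. Leave any green look-alike of the socket alone.

How it is judged (in metres and radians):
On the way, in this order (a step that is already met when the one before it is completed fails the run):
1. the button is held flush while the post's foot is inside the socket (value of joint button above 0.0045 m and horizontal distance between post_button_level and socket_mouth below 0.006 m and z of post_button_level in the frame of socket_mouth below 0.055 m), for 0.1 s.
2. the whole button is under the socket's rim, still pressed in (value of joint button above 0.0035 m and horizontal distance between post_button_level and socket_mouth below 0.004 m and z of post_button_level in the frame of socket_mouth below -0.01 m).
At the end, for the whole second after the job is handed in: The post stands upright in the socket (within 0.08 rad and 4 mm of its centre line), at rest, with the button's centre more than 24 mm below the mouth and the button sprung out through the keeper's window to within 2.5 mm of fully out (value of joint button below 0.0025 m and z of post_button_level in the frame of socket_mouth below -0.024 m and horizontal distance between post_button_level and socket_mouth below 0.004 m and angle between the z axis of post_button_level and the z axis of socket_mouth, either way round below 0.08 rad and linear speed of post below 0.01 m/s); the robot touches nothing.
It fails at once if the post is forced against the socket with more than 22 N in all, side contacts included (contact force between post and socket above 22 N).
It fails at once if the mug is moved more than 20 mm (distance of mug from where it was at the start of the episode above 0.02 m).
It fails at once if the tin is moved more than 20 mm (distance of bolt_tin from where it was at the start of the episode above 0.02 m).
It fails at once if the tape measure is moved more than 20 mm (distance of tape_measure from where it was at the start of the episode above 0.02 m).
It also fails if it takes over 53 s, if anything falls off the work surface, if the arm or the gripper's body presses on something with over 40 N, if the wrist force passes 120 N, or if a joint passes its speed limit or range.

## Working session

There is one attempt and no reset: what is moved stays moved. The work goes in short steps, Python scripts to look and compute and a tool call to move; the robot and the scene stay as the last step left them, time stands still between calls to the robot, and variables do not carry over. Pictures are saved under pics/ and viewed, about 8 in all and at most 12, crops included, and the job is handed in when it is done.

Besides the shell and the picture viewer there is one more tool, called after "Emit:" as name(argument=value, ...), one argument or row to a line, values as JSON. arm_command: Moves the arm, as the interface text tells. Its arguments: {"type":"object","properties":{"targets":{"type":"array"}},"required":["targets"]}

```bash
mkdir -p pics
cat > h.py <<'E'
import numpy as np, cv2
from rig import bot, viewer, ticket
def cap(n):
    c=viewer.capture(n); c['bgr']=np.ascontiguousarray(c['frame'][:,:,::-1]); return c
def ray(c,u,v,fish=False):
    a=np.array([(u-c['cx'])/c['fx'],(v-c['cy'])/c['fy']])
    if fish:
        r=np.linalg.norm(a); d=np.r_[a/r*np.sin(r) if r>0 else a,np.cos(r)]
    else: d=np.r_[a,1.]
    V=np.array(c['view']); R=V[:3,:3]; return -R.T@V[:3,3], R.T@d/np.linalg.norm(d)
def plane(c,u,v,z,fish=False):
    o,d=ray(c,u,v,fish); return o+d*(z-o[2])/d[2]
def proj(c,p,fish=False):
    V=np.array(c['view']); q=V[:3,:3]@np.array(p)+V[:3,3]
    if fish:
        h=np.hypot(q[0],q[1]); t=np.arctan2(h,q[2]); a=q[:2]/h*t
    else: a=q[:2]/q[2]
    return np.array([a[0]*c['fx']+c['cx'],a[1]*c['fy']+c['cy']])
def two(c1,p1,c2,p2):
    o1,d1=ray(c1,*p1);o2,d2=ray(c2,*p2)
    t=np.linalg.lstsq(np.c_[d1,-d2],o2-o1,rcond=None)[0]
    a,b=o1+d1*t[0],o2+d2*t[1]; return (a+b)/2,np.linalg.norm(a-b)
E
python3 - <<'E'
from h import *
s=cap('scene');t=cap('top');w=cap('wrist')
for n,c in zip(('scene','top','wrist'),(s,t,w)):
    cv2.imwrite(f'pics/{n}0.png',c['bgr']); print(n,c['fx'],c['cx'],c['cy'],np.round(c['view'],3).tolist())
im=np.vstack([s['bgr'],t['bgr']]); cv2.imwrite('pics/a.png',cv2.resize(im,(480,600),interpolation=3))
E
```

```text
scene 431.90011201015585 312.67881047808766 192.54318606891673 [[-0.688, -0.726, 0.002, 0.319], [-0.428, 0.404, -0.809, 0.281], [0.586, -0.557, -0.588, 0.788], [0.0, 0.0, 0.0, 1.0]]
top 378.2787369816293 317.36269982477614 197.3963071619321 [[0.018, -1.0, -0.001, -0.024], [-0.995, -0.018, -0.098, 0.48], [0.098, 0.003, -0.995, 1.057], [0.0, 0.0, 0.0, 1.0]]
wrist 309.70691628693146 321.09982648506355 203.6196625826686 [[0.355, -0.935, -0.001, -0.624], [-0.902, -0.343, 0.263, -0.031], [-0.246, -0.092, -0.965, 0.39], [0.0, 0.0, 0.0, 1.0]]
```

View pics/scene0.png

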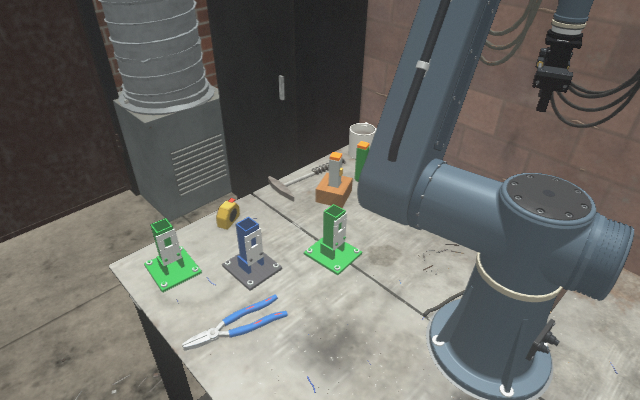

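View pics/top0.png

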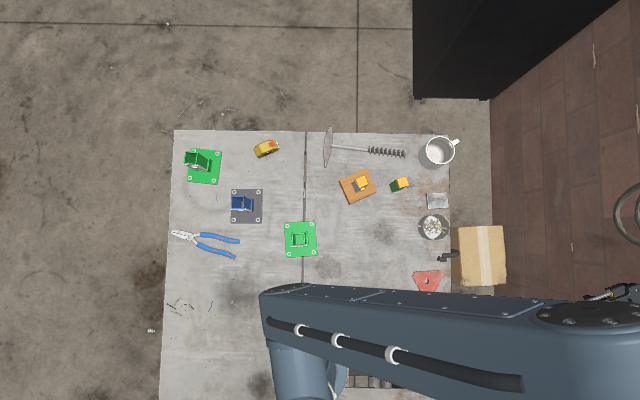

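The scene view shows the blue socket at (250,245) between two green look-alikes at (165,240) and (335,228). The post with the orange cap stands in the wooden block at (336,165), with a green post next to it at (362,150). In the top view the socket is at (243,204), the post at (361,183) and the green post at (400,185). The blue socket and the steel post in the wooden block fit the description, and I'll confirm them in one enlarged crop.

Run:
```python
import cv2,numpy as np
s=cv2.imread('pics/scene0.png');t=cv2.imread('pics/top0.png')
f=lambda im,x,y,w,h:cv2.resize(im[y:y+h,x:x+w],(400,300),interpolation=2)
cv2.imwrite('pics/crop1.png',np.vstack([np.hstack([f(s,210,205,80,60),f(t,215,175,80,60)]),np.hstack([f(s,300,142,80,60),f(t,330,155,80,60)])]))
```

```text
(no output)
```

View pics/crop1.png

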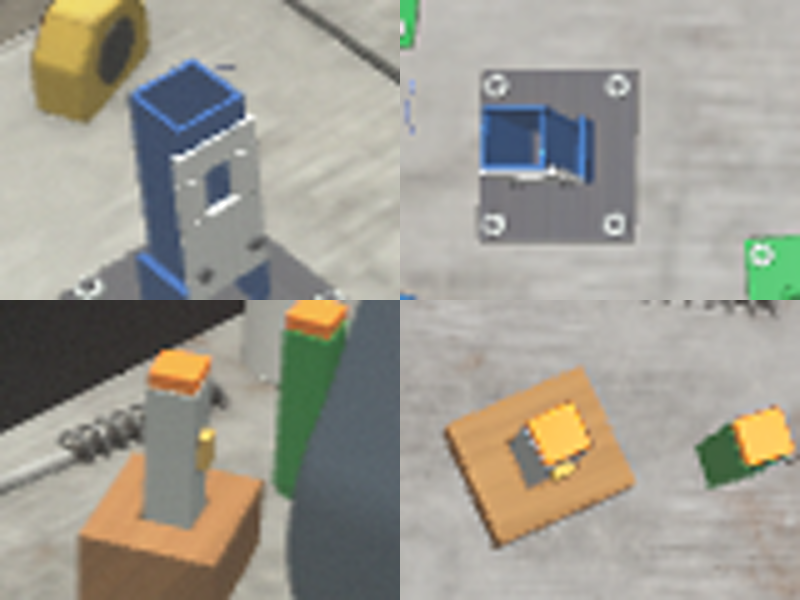

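The crop confirms both. The blue socket's keeper plate faces image-down (about -x in the world), and the orange-capped steel post in the wooden block has its brass button facing image-down and to the right. Next I'll measure them.

Run:
```python
from h import *
s=cap('scene');t=cap('top')
def mask(c,lo,hi,box):
    h=cv2.cvtColor(c['bgr'],cv2.COLOR_BGR2HSV); m=cv2.inRange(h,lo,hi); k=np.zeros_like(m)
    x,y,w,hh=box; k[y:y+hh,x:x+w]=m[y:y+hh,x:x+w]; return k
def big(m):
    cs,_=cv2.findContours(m,0,1); return max(cs,key=cv2.contourArea)
def rect(c,cnt,z):
    P=np.array([plane(c,*p,z)[:2] for p in cnt[:,0].astype(float)])*1000
    (x,y),(w,h),a=cv2.minAreaRect(P.astype(np.float32)); return np.round([x,y,w,h,a],1)
cap_=big(mask(t,(12,120,190),(30,255,255),(352,173,22,20)))
print('cap',rect(t,cap_,.130),cv2.boundingRect(cap_))
blk=big(mask(t,(8,90,90),(22,255,255),(335,165,45,45))); print('block',rect(t,blk,.042))
# scene cap: top face centre by brightness
m=mask(s,(5,150,150),(25,255,255),(325,145,22,18)); c=big(m); print('scene cap',cv2.boundingRect(c),cv2.approxPolyDP(c,1.5,True)[:,0].tolist())
plate=big(mask(t,(0,0,60),(180,60,125),(225,185,45,42))); print('plate',rect(t,plate,.008),cv2.boundingRect(plate))
b=big(mask(t,(100,120,40),(125,255,255),(228,190,16,22))); print('blue',cv2.boundingRect(b),cv2.approxPolyDP(b,1.2,True)[:,0].tolist())
for u,v in((231.3,195.8),(244.7,195.8),(244.5,208.6),(231.2,208.6)): print(np.round(plane(t,u,v,.126)*1000,1))
st=bot.read_state(); print(st['position'],st['tcp_rot'],st['force'])
```

```text
cap [ 510.6 -131.4   49.5   54.1    1. ] (352, 173, 22, 20)
block [ 512.9 -127.    74.    86.7   25. ]
scene cap (330, 152, 12, 9) [[332, 152], [330, 158], [338, 160], [341, 153]]
plate [423.8 207.4  34.6  52.1   1. ] (231, 210, 19, 13)
blue (231, 196, 13, 13) [[232, 196], [231, 207], [243, 208], [243, 196]]
[470.3 207.3 126. ]
[470.9 172.6 126. ]
[437.7 171.9 126. ]
[437.1 206.2 126. ]
[ 0.22238755 -0.5838277   0.29178078] [[ 3.55864216e-01 -9.34537649e-01 -2.06635168e-04]
 [-9.34537163e-01 -3.55864244e-01  9.64870486e-04]
 [-9.75241863e-04 -1.50254635e-04 -9.99999513e-01]] [-0.10829736 -0.36712848  0.87659479]
```

Emit:
arm_command(
  targets=[
    {"offset": [-32.4,-43.5,0],"rot": [0,0,-94],"gripper": 0},
    {"offset": [-32.4,-43.5,0],"rot": [0,0,-94],"gripper": 0},
    {"offset": [-32.4,-43.5,0],"rot": [0,0,-94],"gripper": 0},
    {"offset": [-32.4,-43.5,0],"rot": [0,0,-94],"gripper": 0},
    {"offset": [-32.4,-43.5,0],"rot": [0,0,-94],"gripper": 0},
    {"offset": [-32.4,-43.5,0],"rot": [0,0,-94],"gripper": 0},
    {"offset": [-32.4,-43.5,0],"rot": [0,0,-94],"gripper": 0},
    {"offset": [-32.4,-43.5,0],"rot": [0,0,-94],"gripper": 0},
  ],
)

```text
time_s: 1.05
position: [0.438, -0.2448, 0.2924]
tcp_rot: [[1.0, -0.001, 0.0], [-0.001, -1.0, -0.0], [0.0, 0.0, -1.0]]
force: [0.5, -1.0, -0.6]
opening: 0.997
```

```bash
cat >> h.py <<'E'
def goto(p,yaw):
    "offset cm and rot deg (tool axes) to reach TCP p, pointing straight down, x at yaw"
    from scipy.spatial.transform import Rotation as Ro
    st=bot.read_state(); R=np.array(st['tcp_rot']); y=np.radians(yaw)
    T=np.array([[np.cos(y),np.sin(y),0],[np.sin(y),-np.cos(y),0],[0,0,-1]])
    print('offset',np.round(R.T@(np.array(p)-st['position'])*100,2),'rot',np.round(Ro.from_matrix(R.T@T).as_rotvec(degrees=True),2))
    print('at',np.round(st['position'],4),'yaw',np.degrees(np.arctan2(R[1,0],R[0,0])).round(2),'F',np.round(st['force'],1),'op',st['opening'],'t',st['time_s'])
E
python3 - <<'E'
from h import *
goto([.513,-.127,.30],25)
E
```

```text
offset [  7.49 -11.79  -0.76] rot [ 2.000e-02 -2.000e-02 -2.507e+01]
at [ 0.438  -0.2448  0.2924] yaw -0.07 F [ 0.5 -1.  -0.6] op 0.9974434032037046 t 1.05
```

Emit:
arm_command(
  targets=[
    {"offset": [7.5,-11.8,-0.8],"rot": [0,0,-25],"gripper": 0},
    {"offset": [7.5,-11.8,-0.8],"rot": [0,0,-25],"gripper": 0},
    {"offset": [7.5,-11.8,-0.8],"rot": [0,0,-25],"gripper": 0},
    {"offset": [7.5,-11.8,-0.8],"rot": [0,0,-25],"gripper": 0},
    {"offset": [7.5,-11.8,-0.8],"rot": [0,0,-25],"gripper": 0},
  ],
)

```text
time_s: 1.55
position: [0.5131, -0.1283, 0.3002]
tcp_rot: [[0.909, 0.418, -0.0], [0.418, -0.909, -0.0], [-0.001, 0.0, -1.0]]
force: [0.9, -0.4, 0.1]
opening: 1.001
```

Run:
```python
from h import *
w=cap('wrist'); cv2.imwrite('pics/w1.png',w['bgr'])
goto([.513,-.127,.30],25)
V=np.array(w['view']); print('cam',-V[:3,:3].T@V[:3,3], 'axis',V[2,:3])
for p in([.513,-.127,.13],[.513,-.127,.042],[.454,.1895,.126]): print(proj(w,p,True))
```

```text
offset [ 0.12 -0.19  0.01] rot [-0.    0.05 -0.41]
at [ 0.5127 -0.1293  0.3001] yaw 24.59 F [-0.5  0.8  0.5] op 0.9970553832386402 t 1.6
cam [ 0.48365802 -0.06296015  0.39230671] axis [ 0.10885069 -0.23963657 -0.96474133]
[321.36731909 202.38769781]
[321.3817477  182.59188807]
[ 400.19423258 -101.6964922 ]
```

View pics/w1.png

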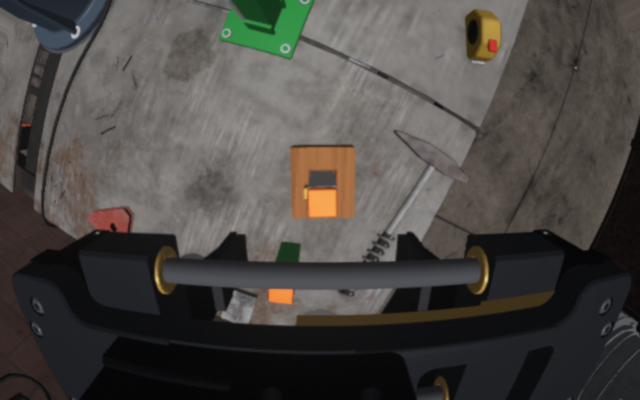

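The cap shows at (321.5,202), within a pixel of the prediction, and the button is on the image-left side (tool -x). I'll descend so the fingertips are at button height (TCP z 0.152) and close.

Emit:
arm_command(
  targets=[
    {"offset": [0.1,-0.1,5],"rot": [0,0,-0.2],"gripper": 0},
    {"offset": [0.1,-0.1,10],"rot": [0,0,-0.2],"gripper": 0},
    {"offset": [0.1,-0.1,14.8],"rot": [0,0,-0.2],"gripper": 0},
    {"offset": [0.1,-0.1,14.8],"rot": [0,0,-0.2],"gripper": 0},
    {"offset": [0.1,-0.1,14.8],"rot": [0,0,-0.2],"gripper": 0},
  ],
)

```text
time_s: 2.1
position: [0.5129, -0.129, 0.152]
tcp_rot: [[0.909, 0.417, -0.002], [0.417, -0.909, 0.001], [-0.002, -0.002, -1.0]]
force: [0.1, 0.3, 0.4]
opening: 0.998
```

Run:
```python
from h import *
goto([.513,-.127,.152],25)
w=cap('wrist'); s=cap('scene'); cv2.imwrite('pics/w2.png',w['bgr']);cv2.imwrite('pics/s2.png',s['bgr'])
print(proj(w,[.513,-.127,.13],True))
f=lambda im,x,y,w,h:cv2.resize(im[y:y+h,x:x+w],(400,300),interpolation=2)
cv2.imwrite('pics/v2.png',np.hstack([f(w['bgr'],220,150,200,150),f(s['bgr'],290,130,80,60)]))
```

```text
offset [ 0.1  -0.18 -0.  ] rot [-0.11  0.09 -0.35]
at [ 0.5129 -0.129   0.152 ] yaw 24.65 F [0.1 0.3 0.4] op 0.9977532801789744 t 2.1
[322.6657412  291.59410622]
```

View pics/v2.png

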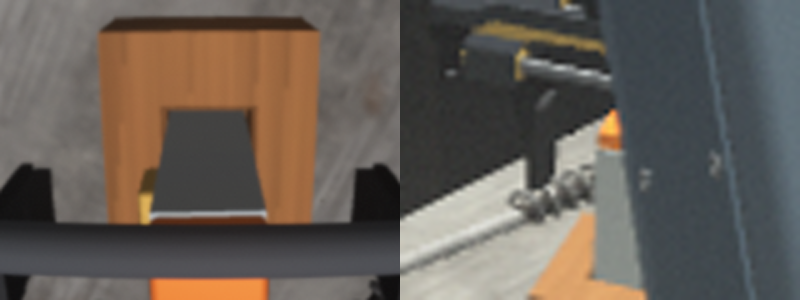

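The fingers straddle the post, with the button visible at the left of crop (145,200). Closing the gripper.

Emit:
arm_command(
  targets=[
    {"offset": [0,0,0],"rot": [0,0,0],"gripper": 1},
    {"offset": [0,0,0],"rot": [0,0,0],"gripper": 1},
    {"offset": [0,0,0],"rot": [0,0,0],"gripper": 1},
    {"offset": [0,0,0],"rot": [0,0,0],"gripper": 1},
    {"offset": [0,0,0],"rot": [0,0,0],"gripper": 1},
    {"offset": [0,0,0],"rot": [0,0,0],"gripper": 1},
    {"offset": [0,0,0],"rot": [0,0,0],"gripper": 1},
    {"offset": [0,0,0],"rot": [0,0,0],"gripper": 1},
  ],
)

```text
time_s: 3.0
position: [0.5133, -0.1277, 0.1521]
tcp_rot: [[0.908, 0.42, -0.001], [0.42, -0.908, 0.0], [-0.001, -0.0, -1.0]]
force: [-0.9, -0.9, -0.5]
opening: 0.357
```

Emit:
arm_command(
  targets=[
    {"offset": [0,0,0],"rot": [0,0,0],"gripper": 1},
    {"offset": [0,0,0],"rot": [0,0,0],"gripper": 1},
    {"offset": [0,0,0],"rot": [0,0,0],"gripper": 1},
    {"offset": [0,0,0],"rot": [0,0,0],"gripper": 1},
    {"offset": [0,0,0],"rot": [0,0,0],"gripper": 1},
    {"offset": [0,0,0],"rot": [0,0,0],"gripper": 1},
    {"offset": [0,0,0],"rot": [0,0,0],"gripper": 1},
    {"offset": [0,0,0],"rot": [0,0,0],"gripper": 1},
  ],
)

```text
time_s: 3.8
position: [0.5135, -0.1278, 0.1522]
tcp_rot: [[0.908, 0.419, -0.0], [0.419, -0.908, 0.0], [-0.0, -0.0, -1.0]]
force: [-0.4, 0.2, -1.3]
opening: 0.296
```

Emit:
arm_command(
  targets=[
    {"offset": [0,0,-5],"rot": [0,0,0],"gripper": 1},
    {"offset": [0,0,-10],"rot": [0,0,0],"gripper": 1},
    {"offset": [0,0,-15],"rot": [0,0,0],"gripper": 1},
    {"offset": [1,-4,-15],"rot": [0,0,3],"gripper": 1},
    {"offset": [2,-8,-15],"rot": [0,0,6],"gripper": 1},
    {"offset": [3,-12,-15],"rot": [0,0,9],"gripper": 1},
    {"offset": [4,-16,-15],"rot": [0,0,12],"gripper": 1},
    {"offset": [5,-20,-15],"rot": [0,0,15],"gripper": 1},
  ],
)

```text
time_s: 4.6
position: [0.4742, 0.0762, 0.3024]
tcp_rot: [[0.986, 0.168, 0.0], [0.168, -0.986, 0.0], [0.0, -0.0, -1.0]]
force: [0.6, -0.7, -0.8]
opening: 0.296
```

```bash
python3 -c "
from h import *
goto([.454,.1895,.302],1)"
```

```text
offset [ -0.1  -11.51   0.04] rot [-0.   -0.01  8.65]
at [0.4742 0.0762 0.3024] yaw 9.65 F [ 0.6 -0.7 -0.8] op 0.29594842777465846 t 4.6
```

Emit:
arm_command(
  targets=[
    {"offset": [-0.1,-3,0],"rot": [0,0,4.5],"gripper": 1},
    {"offset": [-0.1,-5.5,0],"rot": [0,0,8.6],"gripper": 1},
    {"offset": [-0.1,-5.5,0],"rot": [0,0,8.6],"gripper": 1},
    {"offset": [-0.1,-5.5,0],"rot": [0,0,8.6],"gripper": 1},
  ],
)

```text
time_s: 5.0
position: [0.4644, 0.129, 0.3022]
tcp_rot: [[1.0, 0.023, 0.0], [0.023, -1.0, -0.001], [0.0, 0.001, -1.0]]
force: [-0.1, -0.2, -1.8]
opening: 0.291
```

Run:
```python
from h import *
w=cap('wrist'); cv2.imwrite('pics/w3.png',w['bgr']); np.savez('w3.npz',**{k:w[k] for k in('fx','fy','cx','cy','view')})
t=cap('top'); cv2.imwrite('pics/t3.png',t['bgr'])
goto([.454,.1895,.302],1)
print(proj(w,[.454,.1895,.126],True))
st=bot.read_state(); p=np.array(st['position']); print('tcp->foot',proj(w,p-[0,0,.140],True),'top',proj(w,p-[0,0,.022],True))
cv2.imwrite('pics/v3.png',cv2.resize(w['bgr'][130:330,220:420],(600,600),interpolation=2))
```

```text
offset [-0.96 -6.17  0.02] rot [ 0.03 -0.01  0.2 ]
at [0.4649 0.128  0.3023] yaw 1.2 F [-0.   0.6 -1.1] op 0.29735226541039306 t 5.1
[310.27948568 133.92821785]
tcp->foot [321.30953234 215.23012641] top [321.4025939  297.05253238]
```

View pics/v3.png

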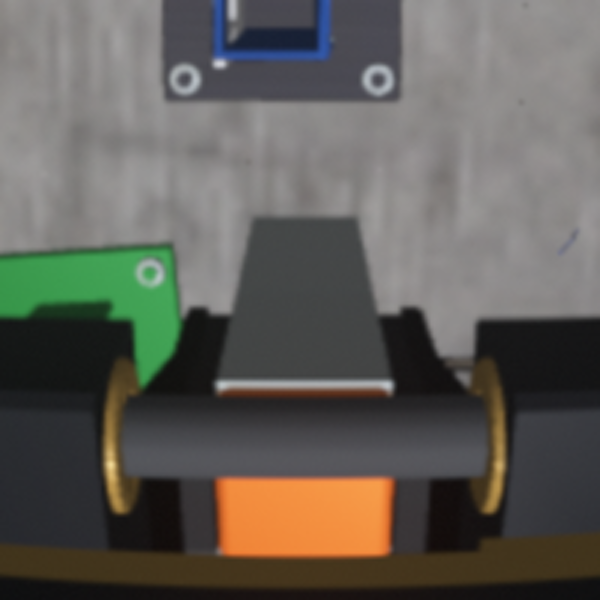

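The view shows the mouth rim at about (310,134), and the held post hanging straight with the button side to the left. Next I'll measure the rim and the post's offset in the jaws.

Run:
```python
from h import *
w=dict(np.load('w3.npz')); im=cv2.imread('pics/w3.png')
h=cv2.cvtColor(im,cv2.COLOR_BGR2HSV); m=cv2.inRange(h,(105,150,90),(125,255,255)); m[:, :280]=0; m[:,345:]=0; m[165:]=0
# full rim: contour, project on z=.126
cs,_=cv2.findContours(m,0,1); c=max(cs,key=cv2.contourArea); print(cv2.boundingRect(c))
P=np.array([plane(w,*p,.126,True)[:2] for p in c[:,0].astype(float)])*1000
print('rim',np.round(cv2.minAreaRect(P.astype(np.float32))[1:],2),np.round(cv2.minAreaRect(P.astype(np.float32))[0],1), P.min(0),P.max(0))
p=np.array([.4649,.128,.3023]); R=np.array([[1,.021,0],[.021,-1,0],[0,0,-1]]).T; R=R
T=lambda x,y,z: np.round(proj(w,p+np.array([1,.021,0])*x+np.array([.021,-1,0])*y+np.array([0,0,-1])*z,True),1)
print('foot edge',T(-.0095,-.0095,.14),T(.0095,-.0095,.14),'bevel top',T(-.013,-.013,.13),T(.013,-.013,.13),'top edge',T(-.013,-.013,.022),T(.013,-.013,.022),T(.013,.013,.022))
# edges of the post face
g=cv2.cvtColor(im,6).astype(int)
print('col320',g[195:212,321].tolist(),g[250:266,321].tolist())
print('rows v=215',[(x,g[215,x]) for x in list(range(296,306))+list(range(334,346))])
print('v=255',[(x,g[255,x]) for x in list(range(286,298))+list(range(342,356))])
big=cv2.resize(im[95:165,270:350],(800,700),interpolation=2)[:600]; cv2.imwrite('pics/v4.png',big)
```

```text
(292, 110, 38, 40)Traceback (most recent call last):
  File "<stdin>", line 7, in <module>
    return _wrapfunc(a, 'round', decimals=decimals, out=out)
    return _wrapit(obj, method, *args, **kwds)
    conv = _array_converter(obj)
ValueError: setting an array element with a sequence. The requested array has an inhomogeneous shape after 1 dimensions. The detected shape was (2,) + inhomogeneous part.
```

Run:
```python
from h import *
w=dict(np.load('w3.npz')); im=cv2.imread('pics/w3.png')
h=cv2.cvtColor(im,cv2.COLOR_BGR2HSV); m=cv2.inRange(h,(105,150,90),(125,255,255)); m[:, :280]=0; m[:,345:]=0; m[165:]=0
cs,_=cv2.findContours(m,0,1); c=max(cs,key=cv2.contourArea)
P=np.array([plane(w,*p,.126,True)[:2] for p in c[:,0].astype(float)])*1000
r=cv2.minAreaRect(P.astype(np.float32)); print('rim',np.round(r[0],1),np.round(r[1],1),r[2])
for nm,ax,sel in(('top',1,lambda q:q[1]<113),('left',0,lambda q:q[0]<296),('right',0,lambda q:q[0]>326),('bot',1,lambda q:q[1]>145)):
    q=np.array([p for p in c[:,0] if sel(p)]); print(nm,np.median(q,0),len(q))
p=np.array([.4649,.128,.3023])
T=lambda x,y,z: np.round(proj(w,p+np.array([1,.021,0])*x+np.array([.021,-1,0])*y+np.array([0,0,-1])*z,True),1)
print('foot edge',T(-.0095,-.0095,.14),T(.0095,-.0095,.14),'bevel top',T(-.013,-.013,.13),T(.013,-.013,.13),'top edge',T(-.013,-.013,.022),T(.013,-.013,.022),T(.013,.013,.022))
g=cv2.cvtColor(im,6).astype(int)
print('col321',g[195:212,321].tolist(),g[250:266,321].tolist())
print('v=215',296,g[215,296:306].tolist(),334,g[215,334:346].tolist())
print('v=255',286,g[255,286:298].tolist(),342,g[255,342:356].tolist())
cv2.imwrite('pics/v4.png',cv2.resize(im[100:160,270:350],(800,600),interpolation=2))
```

```text
rim [454.  193.3] [32.1 33.9] 1.3125560283660889
top [313. 111.] 35
left [292.  130.5] 42
right [329. 129.] 41
bot [310. 149.] 41
foot edge [309.1 203.6] [333.6 203.6] bevel top [303.9 202.6] [338.9 202.7] top edge [290.1 270.5] [352.9 270.6] [350.2 320.7]
col321 [116, 117, 119, 120, 123, 122, 114, 95, 76, 70, 70, 70, 71, 71, 71, 71, 70] [67, 68, 68, 69, 69, 70, 100, 157, 165, 122, 74, 55, 43, 36, 36, 38]
v=215 296 [148, 144, 139, 135, 123, 100, 79, 72, 71, 71] 334 [71, 70, 70, 71, 72, 71, 76, 96, 125, 142, 144, 144]
v=255 286 [21, 20, 21, 21, 21, 29, 47, 64, 70, 69, 70, 69] 342 [70, 70, 70, 70, 70, 70, 68, 62, 45, 28, 22, 22, 21, 21]
```

View pics/v4.png

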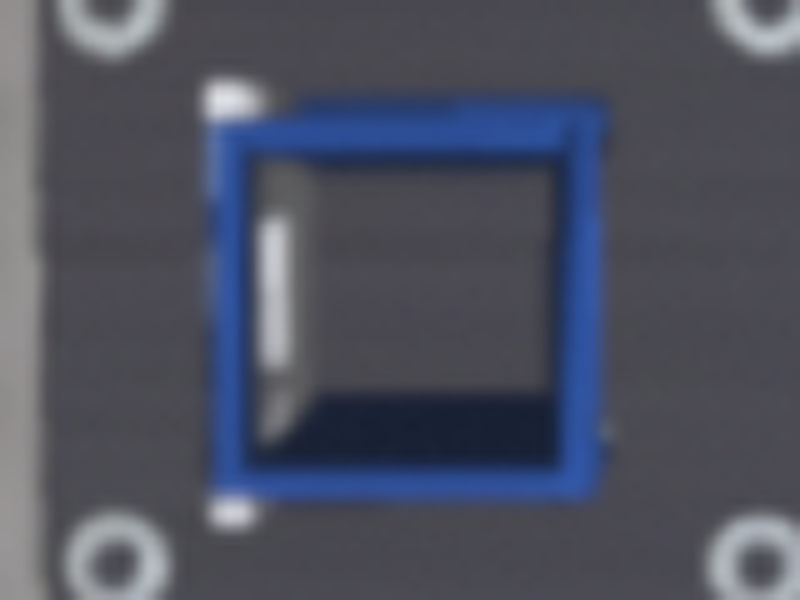

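The crop shows the rim's outer square from about (291.5,111.5) to (330,149.5), with the keeper plate on the left, the same side as the button. I'll get the offset from camera-relative points only.

Run:
```python
from h import *
w=dict(np.load('w3.npz'))
rim=plane(w,310.3,130.4,.126,True); V=np.array(w['view'])
foot=plane(w,321.3,202.3,.172,True); foot_c=foot-[0.013*-.021,.013,0]
print(rim,foot,foot_c); d=(rim-foot_c)[:2]; y=np.radians(1.2)
print('tool x,y cm',100*(d@[np.cos(y),np.sin(y)]),100*(d@[np.sin(y),-np.cos(y)]))
L=plane(w,291.2,130,.126,True);Rr=plane(w,329.6,130,.126,True);print((Rr-L)*1000,(plane(w,310,111,.126,True)-plane(w,310,149.3,.126,True))*1000)
```

```text
[0.45396026 0.19256209 0.126     ] [0.46456837 0.14116525 0.172     ] [0.46484137 0.12816525 0.172     ]
tool x,y cm -0.9530101704106194 -6.461058886348309
[33.04878569  0.56822625  0.        ] [-0.62510526 33.26536188  0.        ]
```

Emit:
arm_command(
  targets=[
    {"offset": [-0.95,-4,0],"rot": [0,0,0],"gripper": 1},
    {"offset": [-0.95,-6.45,0],"rot": [0,0,0],"gripper": 1},
    {"offset": [-0.95,-6.45,1.5],"rot": [0,0,0],"gripper": 1},
    {"offset": [-0.95,-6.45,2.7],"rot": [0,0,0],"gripper": 1},
    {"offset": [-0.95,-6.45,2.7],"rot": [0,0,0],"gripper": 1},
    {"offset": [-0.95,-6.45,2.7],"rot": [0,0,0],"gripper": 1},
  ],
)

```text
time_s: 5.7
position: [0.4543, 0.1922, 0.2753]
tcp_rot: [[1.0, 0.02, -0.0], [0.02, -1.0, -0.0], [-0.0, 0.0, -1.0]]
force: [0.5, 0.5, -1.2]
opening: 0.298
```

Run:
```python
from h import *
w=cap('wrist'); cv2.imwrite('pics/w5.png',w['bgr']); np.savez('w5.npz',**{k:w[k] for k in('fx','fy','cx','cy','view')})
s=cap('scene'); cv2.imwrite('pics/s5.png',s['bgr'])
goto([.454,.1925,.275],1.2)
f=lambda im,x,y,w,h:cv2.resize(im[y:y+h,x:x+w],(400,600),interpolation=2)
cv2.imwrite('pics/v5.png',np.hstack([f(w['bgr'],282,170,80,120),f(s['bgr'],210,160,80,120)]))
```

```text
offset [-0.06 -0.01  0.08] rot [-0.01 -0.07 -0.07]
at [0.4546 0.1925 0.2758] yaw 1.13 F [-0.5  0.4 -1.2] op 0.2942817121607921 t 5.8
```

View pics/v5.png

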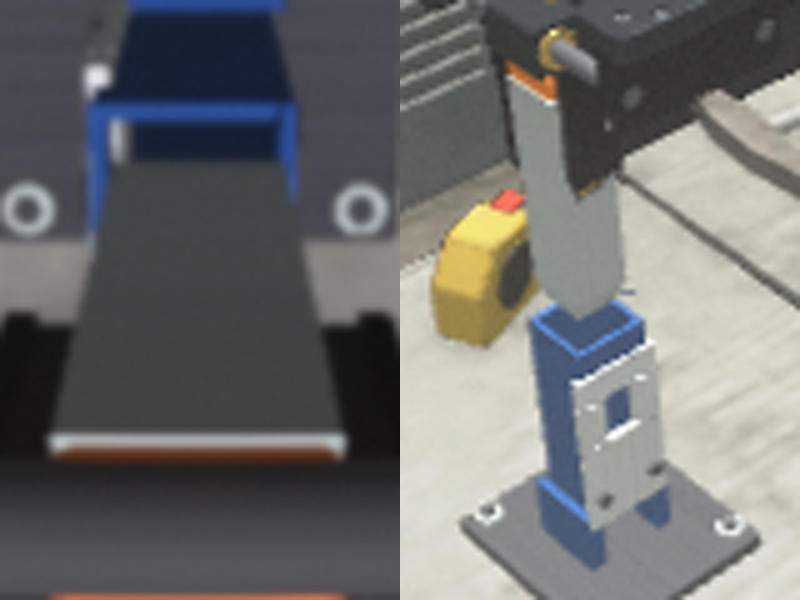

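The left half shows the foot just above the mouth, with the rim's far wall at rows 101 to 122 and the foot edge at row 160. The post looks about 1 mm too far right (+x). The scene half agrees, with the keeper window facing the button side. I'll put numbers on it.

Run:
```python
from h import *
w=dict(np.load('w5.npz')); im=cv2.imread('pics/w5.png'); b=im[:,:,0].astype(int);g=im[:,:,1].astype(int)
print('blue col321 from186',b[186:206,321].tolist()); print('g',g[186:206,321].tolist())
for r in(191,193,198,205,215): print(r,'L297',b[r,297:310].tolist(),'R334',b[r,334:348].tolist())
for r in(206,215): print(r,'g L297',g[r,297:310].tolist(),'R334',g[r,334:348].tolist())
for v in(190,190.5,191,194,194.5): print('rim',v,np.round(plane(w,321,v,.126,True)*1000,1))
for z in(.1355,.1455): print('foot',z,np.round(plane(w,321.3,202,z,True)*1000,1))
```

```text
blue col321 from186 [52, 52, 51, 60, 101, 142, 151, 134, 97, 61, 50, 49, 50, 50, 51, 55, 61, 68, 69, 70]
g [32, 32, 30, 34, 53, 74, 78, 70, 52, 34, 30, 30, 30, 31, 32, 41, 53, 65, 68, 69]
191 L297 [81, 92, 118, 139, 140, 139, 140, 141, 141, 141, 141, 141, 141] R334 [143, 142, 135, 116, 109, 129, 129, 96, 78, 79, 81, 80, 80, 81]
193 L297 [81, 92, 125, 154, 160, 156, 151, 159, 163, 150, 142, 138, 135] R334 [136, 133, 120, 107, 119, 144, 142, 103, 80, 81, 82, 81, 81, 82]
198 L297 [82, 91, 118, 145, 154, 146, 127, 157, 172, 132, 94, 68, 54] R334 [49, 49, 60, 92, 127, 147, 141, 104, 81, 80, 81, 81, 81, 82]
205 L297 [79, 81, 112, 144, 153, 145, 107, 74, 69, 70, 69, 69, 69] R334 [70, 69, 69, 71, 80, 112, 143, 116, 87, 81, 81, 81, 80, 81]
215 L297 [81, 87, 108, 122, 106, 83, 72, 70, 70, 70, 70, 70, 70] R334 [71, 70, 71, 71, 70, 71, 71, 74, 79, 81, 81, 82, 82, 82]
206 g L297 [70, 67, 80, 92, 85, 78, 71, 66, 68, 68, 70, 69, 69] R334 [70, 69, 69, 69, 70, 76, 85, 79, 73, 72, 73, 73, 73, 72]
215 g L297 [72, 75, 85, 90, 79, 72, 70, 69, 69, 69, 69, 69, 69] R334 [69, 69, 69, 70, 69, 69, 69, 70, 72, 72, 72, 73, 73, 73]
rim 190 [454.1 209.5 126. ]
rim 190.5 [454.1 209.1 126. ]
rim 191 [454.1 208.7 126. ]
rim 194 [454.2 206.2 126. ]
rim 194.5 [454.2 205.8 126. ]
foot 0.1355 [454.5 202.1 135.5]
foot 0.1455 [454.4 204.8 145.5]
```

Emit:
arm_command(
  targets=[
    {"offset": [-0.07,-0.05,0],"rot": [0,0,0],"gripper": 1},
    {"offset": [-0.07,-0.05,0.5],"rot": [0,0,0],"gripper": 1},
    {"offset": [-0.07,-0.05,1.0],"rot": [0,0,0],"gripper": 1},
    {"offset": [-0.07,-0.05,1.5],"rot": [0,0,0],"gripper": 1},
    {"offset": [-0.07,-0.05,1.8],"rot": [0,0,0],"gripper": 1},
  ],
)

```text
time_s: 6.3
position: [0.4528, 0.1935, 0.2565]
tcp_rot: [[1.0, 0.021, -0.001], [0.021, -1.0, -0.0], [-0.001, 0.0, -1.0]]
force: [0.5, 0.2, -0.5]
opening: 0.3
```

Emit:
arm_command(
  targets=[
    {"offset": [0,0,0.2],"rot": [0,0,0],"gripper": 1},
    {"offset": [0,0,0.4],"rot": [0,0,0],"gripper": 1},
    {"offset": [0,0,0.6],"rot": [0,0,0],"gripper": 1},
    {"offset": [0,0,0.8],"rot": [0,0,0],"gripper": 1},
    {"offset": [0,0,1.0],"rot": [0,0,0],"gripper": 1},
  ],
)

```text
time_s: 6.8
position: [0.4532, 0.1935, 0.2472]
tcp_rot: [[1.0, 0.021, 0.0], [0.021, -1.0, 0.0], [0.0, -0.0, -1.0]]
force: [0.5, -0.3, -1.0]
opening: 0.296
```

Emit:
arm_command(
  targets=[
    {"offset": [0,0,0.4],"rot": [0,0,0],"gripper": 1},
    {"offset": [0,0,0.8],"rot": [0,0,0],"gripper": 1},
    {"offset": [0,0,1.2],"rot": [0,0,0],"gripper": 1},
    {"offset": [0,0,1.6],"rot": [0,0,0],"gripper": 1},
    {"offset": [0,0,2.0],"rot": [0,0,0],"gripper": 1},
    {"offset": [0,0,2.4],"rot": [0,0,0],"gripper": 1},
    {"offset": [0,0,2.8],"rot": [0,0,0],"gripper": 1},
    {"offset": [0,0,3.2],"rot": [0,0,0],"gripper": 1},
  ],
)

```text
time_s: 7.6
position: [0.4531, 0.1935, 0.2149]
tcp_rot: [[1.0, 0.021, -0.0], [0.021, -1.0, -0.0], [-0.0, 0.0, -1.0]]
force: [0.4, -1.0, -1.4]
opening: 0.296
```

Emit:
arm_command(
  targets=[
    {"offset": [0,0,0.3],"rot": [0,0,0],"gripper": 1},
    {"offset": [0,0,0.6],"rot": [0,0,0],"gripper": 1},
    {"offset": [0,0,0.75],"rot": [0,0,0],"gripper": 1},
    {"offset": [0,0,0.85],"rot": [0,0,0],"gripper": 1},
    {"offset": [0,0,0.95],"rot": [0,0,0],"gripper": 1},
    {"offset": [0,0,1.05],"rot": [0,0,0],"gripper": 1},
    {"offset": [0,0,1.15],"rot": [0,0,0],"gripper": 1},
  ],
)

```text
time_s: 8.3
position: [0.4532, 0.1934, 0.2038]
tcp_rot: [[1.0, 0.021, 0.0], [0.021, -1.0, -0.0], [0.0, 0.0, -1.0]]
force: [-0.7, -0.4, -0.9]
opening: 0.298
```

Emit:
arm_command(
  targets=[
    {"offset": [0,0,0.1],"rot": [0,0,0],"gripper": 1},
    {"offset": [0,0,0.2],"rot": [0,0,0],"gripper": 1},
    {"offset": [0,0,0.3],"rot": [0,0,0],"gripper": 1},
    {"offset": [0,0,0.4],"rot": [0,0,0],"gripper": 1},
    {"offset": [0,0,0.4],"rot": [0,0,0],"gripper": 1},
  ],
)

```text
time_s: 8.8
position: [0.4531, 0.1934, 0.1996]
tcp_rot: [[1.0, 0.021, -0.0], [0.021, -1.0, -0.0], [-0.0, 0.0, -1.0]]
force: [0.6, -2.3, -2.4]
opening: 0.293
```

Emit:
arm_command(
  targets=[
    {"offset": [0,0,0],"rot": [0,0,0],"gripper": 0.3},
    {"offset": [0,0,0],"rot": [0,0,0],"gripper": 0.3},
    {"offset": [0,0,0],"rot": [0,0,0],"gripper": 0.3},
    {"offset": [0,0,0],"rot": [0,0,0],"gripper": 0.3},
    {"offset": [0,0,0],"rot": [0,0,0],"gripper": 0.3},
    {"offset": [0,0,0],"rot": [0,0,0],"gripper": 0.3},
  ],
)

```text
time_s: 9.4
position: [0.4531, 0.1936, 0.1998]
tcp_rot: [[1.0, 0.021, 0.0], [0.021, -1.0, 0.0], [0.0, -0.0, -1.0]]
force: [-0.1, 0.8, -0.2]
opening: 0.679
```

Run:
```python
from h import *
w=cap('wrist'); s=cap('scene'); cv2.imwrite('pics/w6.png',w['bgr']);cv2.imwrite('pics/s6.png',s['bgr'])
f=lambda im,x,y,w,h:cv2.resize(im[y:y+h,x:x+w],(400,600),interpolation=2)
cv2.imwrite('pics/v6.png',np.hstack([f(w['bgr'],282,190,80,120),f(s['bgr'],210,160,80,120)]))
```

```text
(no output)
```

View pics/v6.png

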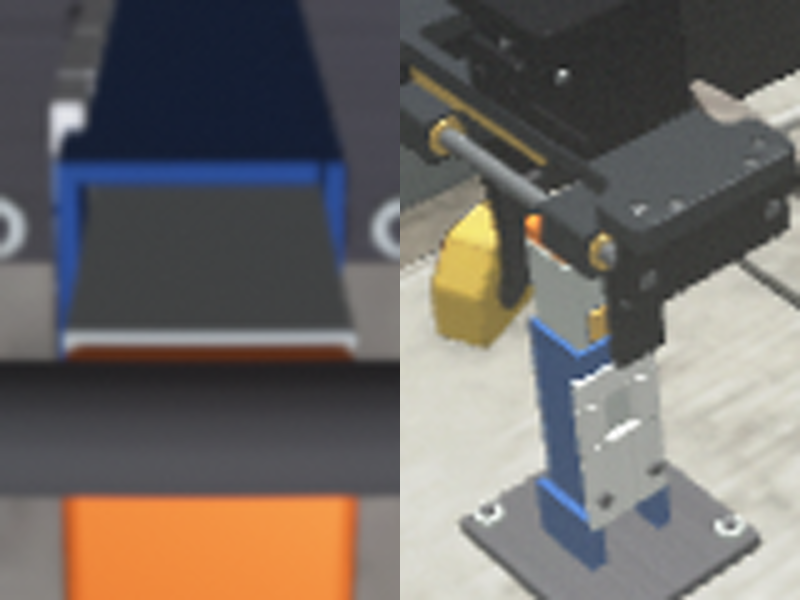

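The button's lower part is held under the rim and its upper half still shows above, at crop (600,322). The post stands free in the socket. Raising and closing the fingers.

Emit:
arm_command(
  targets=[
    {"offset": [0,0,-2.5],"rot": [0,0,0],"gripper": 0.3},
    {"offset": [0,0,-6.0],"rot": [0,0,0],"gripper": 0.3},
    {"offset": [0,0,-6.0],"rot": [0,0,0],"gripper": 1},
    {"offset": [0,0,-6.0],"rot": [0,0,0],"gripper": 1},
    {"offset": [0,0,-6.0],"rot": [0,0,0],"gripper": 1},
    {"offset": [0,0,-6.0],"rot": [0,0,0],"gripper": 1},
    {"offset": [0,0,-6.0],"rot": [0,0,0],"gripper": 1},
    {"offset": [0,0,-6.0],"rot": [0,0,0],"gripper": 1},
  ],
)

```text
time_s: 10.3
position: [0.4529, 0.1934, 0.2591]
tcp_rot: [[1.0, 0.021, -0.001], [0.021, -1.0, -0.0], [-0.001, 0.0, -1.0]]
force: [0.9, 0.5, 0.0]
opening: 0.24
```

Emit:
arm_command(
  targets=[
    {"offset": [0,0,0],"rot": [0,0,0],"gripper": 1},
    {"offset": [0,0,0],"rot": [0,0,0],"gripper": 1},
    {"offset": [0,0,0],"rot": [0,0,0],"gripper": 1},
    {"offset": [0,0,0],"rot": [0,0,0],"gripper": 1},
    {"offset": [0,0,0],"rot": [0,0,0],"gripper": 1},
    {"offset": [0,0,0],"rot": [0,0,0],"gripper": 1},
    {"offset": [0,0,0],"rot": [0,0,0],"gripper": 1},
    {"offset": [0,0,0],"rot": [0,0,0],"gripper": 1},
  ],
)

```text
time_s: 11.1
position: [0.4531, 0.1935, 0.2598]
tcp_rot: [[1.0, 0.021, 0.0], [0.021, -1.0, 0.0], [0.0, -0.0, -1.0]]
force: [0.6, 0.8, 1.0]
opening: 0.008
```

Emit:
arm_command(
  targets=[
    {"offset": [0,0,0.4],"rot": [0,0,0],"gripper": 1},
    {"offset": [0,0,0.8],"rot": [0,0,0],"gripper": 1},
    {"offset": [0,0,1.0],"rot": [0,0,0],"gripper": 1},
    {"offset": [0,0,1.1],"rot": [0,0,0],"gripper": 1},
    {"offset": [0,0,1.2],"rot": [0,0,0],"gripper": 1},
    {"offset": [0,0,1.3],"rot": [0,0,0],"gripper": 1},
    {"offset": [0,0,1.3],"rot": [0,0,0],"gripper": 1},
  ],
)

```text
time_s: 11.8
position: [0.4533, 0.1935, 0.247]
tcp_rot: [[1.0, 0.021, 0.001], [0.021, -1.0, -0.0], [0.001, 0.0, -1.0]]
force: [0.4, -0.1, 2.2]
opening: 0.004
```

Emit:
arm_command(
  targets=[
    {"offset": [0,0,0.1],"rot": [0,0,0],"gripper": 1},
    {"offset": [0,0,0.2],"rot": [0,0,0],"gripper": 1},
  ],
)

```text
time_s: 12.0
position: [0.4533, 0.1935, 0.2451]
tcp_rot: [[1.0, 0.021, 0.001], [0.021, -1.0, -0.0], [0.001, 0.0, -1.0]]
force: [0.4, -0.8, 3.2]
opening: 0.009
```

The push needs about 3 N and the post follows. Before going on, I'll estimate the window's height from the stored scene picture so I know where to slow down.

Run:
```python
from h import *
s=cap('scene'); yaw=np.radians(1.2); n=np.array([np.cos(yaw),np.sin(yaw),0]); c=np.array([.4535,.193,0])
def onplane(u,v,d):
    o,r=ray(s,u,v); t=((c+n*d-o)@n)/(r@n); return o+r*t
conv=lambda X,Y:(210+(X-400+.5)/5-.5,160+(Y+.5)/5-.5)
for nm,X,Y in(('TL',606,393),('TR',632,376),('BL',604,445),('BR',640,425)):
    p=onplane(*conv(X,Y),-.0208); print(nm,np.round((p-c)*1000,1))
for nm,X,Y in(('rim corner near',578,357),): print(nm,np.round((onplane(*conv(X,Y),-.0168)-c)*1000,1))
for q in([-.0168,.0168,.126],[-.0168,-.0168,.126],[-.0208,.02,.126-.01]): print(np.round((proj(s,c+q)-[210,160]+.5)*5+[400,0],0))
im=cv2.imread('pics/s5.png',0); print(im[234:254,250:260])
```

```text
TL [-21.    7.9 105.9]
TR [-20.7  -5.5 106.6]
BL [-21.   11.6  79.8]
BR [-20.7  -7.   78.7]
rim corner near [-17.1  16.5 127.7]
[578. 361.]
[645. 323.]
[579. 388.]
[[201 173 163 164 167 167 166 167 165 164]
 [160 165 167 166 163 166 164 227 234 182]
 [165 168 165 165 165 174 159 165 167 165]
 [165 166 166 163 131 124 155 163 162 165]
 [168 165 133 100  88 116 153 161 162 165]
 [173 128  97  87  87 101 150 164 163 164]
 [149 103  89  87  87 100 153 161 163 163]
 [163 107  86  88  88  88 150 162 164 162]
 [164 110  89  87  87  88 151 160 162 162]
 [163 116  91  87  88  88 150 161 163 163]
 [163 118  92  87  87 185 242 236 170 159]
 [162 130  96 184 247 247 228 174 163 160]
 [163 151 236 247 246 186 161 164 160 160]
 [162 228 247 221 174 163 161 164 163 160]
 [164 168 176 163 162 165 161 164 161 162]
 [157 157 163 162 161 162 160 161 164 160]
 [163 163 162 162 163 165 162 163 162 161]
 [164 164 164 161 162 164 160 161 162 162]
 [163 162 163 161 162 165 162 162 164 161]
 [163 163 164 162 163 163 161 161 163 149]]
```

Emit:
arm_command(
  targets=[
    {"offset": [0,0,0.3],"rot": [0,0,0],"gripper": 1},
    {"offset": [0,0,0.6],"rot": [0,0,0],"gripper": 1},
    {"offset": [0,0,0.9],"rot": [0,0,0],"gripper": 1},
    {"offset": [0,0,1.2],"rot": [0,0,0],"gripper": 1},
    {"offset": [0,0,1.5],"rot": [0,0,0],"gripper": 1},
    {"offset": [0,0,1.7],"rot": [0,0,0],"gripper": 1},
    {"offset": [0,0,1.9],"rot": [0,0,0],"gripper": 1},
    {"offset": [0,0,2.0],"rot": [0,0,0],"gripper": 1},
  ],
)

```text
time_s: 12.85
position: [0.4531, 0.1934, 0.2246]
tcp_rot: [[1.0, 0.021, -0.0], [0.021, -1.0, -0.0], [-0.0, 0.0, -1.0]]
force: [-0.5, -2.6, 4.6]
opening: 0.005
```

Emit:
arm_command(
  targets=[
    {"offset": [0,0,0.2],"rot": [0,0,0],"gripper": 1},
    {"offset": [0,0,0.4],"rot": [0,0,0],"gripper": 1},
    {"offset": [0,0,0.55],"rot": [0,0,0],"gripper": 1},
    {"offset": [0,0,0.65],"rot": [0,0,0],"gripper": 1},
    {"offset": [0,0,0.75],"rot": [0,0,0],"gripper": 1},
    {"offset": [0,0,0.8],"rot": [0,0,0],"gripper": 1},
  ],
)

```text
time_s: 13.45
position: [0.453, 0.1932, 0.2168]
tcp_rot: [[1.0, 0.021, -0.0], [0.021, -1.0, -0.001], [-0.0, 0.001, -1.0]]
force: [-1.1, -3.3, 5.5]
opening: 0.005
```

Emit:
arm_command(
  targets=[
    {"offset": [0,0,0.05],"rot": [0,0,0],"gripper": 1},
    {"offset": [0,0,0.1],"rot": [0,0,0],"gripper": 1},
  ],
)

```text
time_s: 13.65
position: [0.453, 0.1931, 0.2158]
tcp_rot: [[1.0, 0.021, -0.0], [0.021, -1.0, -0.001], [-0.0, 0.001, -1.0]]
force: [-0.7, -2.4, 6.0]
opening: 0.004
```

Emit:
arm_command(
  targets=[
    {"offset": [0,0,0.05],"rot": [0,0,0],"gripper": 1},
    {"offset": [0,0,0.1],"rot": [0,0,0],"gripper": 1},
    {"offset": [0,0,0.15],"rot": [0,0,0],"gripper": 1},
  ],
)

```text
time_s: 13.95
position: [0.4531, 0.1931, 0.2144]
tcp_rot: [[1.0, 0.021, -0.0], [0.021, -1.0, -0.001], [-0.0, 0.001, -1.0]]
force: [-0.7, -3.5, 4.7]
opening: 0.002
```

```bash
python3 -c "
from h import *
s=cap('scene'); im=s['bgr'][:,:,:]; cv2.imwrite('pics/s7.png',im); print(cv2.cvtColor(im,6)[234:250,250:260]); goto([.4531,.1934,.21],1.2)"
```

```text
[[201 175 165 166 165 166 166 166 166 164]
 [160 166 168 168 166 167 165 228 234 182]
 [167 167 167 165 164 175 158 165 168 164]
 [167 165 168 162 152 153 159 163 165 163]
 [166 164 151 137 128 146 160 162 165 164]
 [171 150 138 134 136 146 159 164 164 166]
 [158 143 135 132 137 147 159 162 165 163]
 [162 142 137 136 143 148 158 162 164 162]
 [162 143 143 144 145 145 160 162 163 163]
 [160 150 146 144 145 146 157 163 164 163]
 [164 153 147 144 144 217 244 237 170 160]
 [164 156 147 219 247 247 229 175 162 162]
 [164 165 242 247 247 187 161 163 163 161]
 [161 229 247 222 174 164 161 163 161 163]
 [163 167 177 167 163 164 162 163 163 161]
 [159 159 163 164 164 164 160 163 163 161]]
offset [ 0.01 -0.03  0.43] rot [0.05 0.01 0.02]
at [0.453  0.1931 0.2143] yaw 1.22 F [-0.6 -3.7  5.8] op 0.0047469144543677115 t 14.0
```

Emit:
arm_command(
  targets=[
    {"offset": [0,0,0.05],"rot": [0,0,0],"gripper": 1},
    {"offset": [0,0,0.1],"rot": [0,0,0],"gripper": 1},
    {"offset": [0,0,0.15],"rot": [0,0,0],"gripper": 1},
  ],
)

```text
time_s: 14.3
position: [0.4531, 0.193, 0.2129]
tcp_rot: [[1.0, 0.021, -0.0], [0.021, -1.0, -0.001], [-0.0, 0.001, -1.0]]
force: [-1.1, -3.3, 6.6]
opening: 0.004
```

Emit:
arm_command(
  targets=[
    {"offset": [0,0,0.05],"rot": [0,0,0],"gripper": 1},
    {"offset": [0,0,0.1],"rot": [0,0,0],"gripper": 1},
  ],
)

```text
time_s: 14.5
position: [0.453, 0.193, 0.2119]
tcp_rot: [[1.0, 0.022, -0.0], [0.022, -1.0, -0.001], [-0.0, 0.001, -1.0]]
force: [-0.1, -4.0, 7.4]
opening: 0.004
```

Emit:
arm_command(
  targets=[
    {"offset": [0,0,-0.3],"rot": [0,0,0],"gripper": 1},
    {"offset": [0,0,-0.3],"rot": [0,0,0],"gripper": 1},
    {"offset": [0,0,-0.1],"rot": [0,0,0],"gripper": 1},
    {"offset": [0,0,-0.03],"rot": [0,0,0],"gripper": 1},
    {"offset": [0,0,0.03],"rot": [0,0,0],"gripper": 1},
  ],
)

```text
time_s: 15.0
position: [0.453, 0.1936, 0.2114]
tcp_rot: [[1.0, 0.021, -0.0], [0.021, -1.0, 0.0], [-0.0, -0.0, -1.0]]
force: [-0.9, -0.1, 3.5]
opening: 0.002
```

Emit:
arm_command(
  targets=[
    {"offset": [0,0,0.05],"rot": [0,0,0],"gripper": 1},
    {"offset": [0,0,0.1],"rot": [0,0,0],"gripper": 1},
  ],
)

```text
time_s: 15.2
position: [0.453, 0.1935, 0.2105]
tcp_rot: [[1.0, 0.021, -0.0], [0.021, -1.0, -0.0], [-0.0, 0.0, -1.0]]
force: [-1.7, -0.3, 3.3]
opening: 0.009
```

Lifting off briefly reset the side force, and the push is back to 3.3 N. Continuing in small steps.

Emit:
arm_command(
  targets=[
    {"offset": [0,0,0.05],"rot": [0,0,0],"gripper": 1},
    {"offset": [0,0,0.1],"rot": [0,0,0],"gripper": 1},
  ],
)

```text
time_s: 15.4
position: [0.4529, 0.1935, 0.2095]
tcp_rot: [[1.0, 0.021, -0.0], [0.021, -1.0, 0.0], [-0.0, -0.0, -1.0]]
force: [-0.9, 0.1, 4.8]
opening: 0.007
```

Emit:
arm_command(
  targets=[
    {"offset": [0,0,0.05],"rot": [0,0,0],"gripper": 1},
    {"offset": [0,0,0.08],"rot": [0,0,0],"gripper": 1},
  ],
)

```text
time_s: 15.6
position: [0.453, 0.1935, 0.2086]
tcp_rot: [[1.0, 0.021, -0.0], [0.021, -1.0, 0.0], [-0.0, -0.0, -1.0]]
force: [-1.1, -0.9, 3.7]
opening: 0.006
```

Emit:
arm_command(
  targets=[
    {"offset": [0,0,0.05],"rot": [0,0,0],"gripper": 1},
    {"offset": [0,0,0.08],"rot": [0,0,0],"gripper": 1},
  ],
)

```text
time_s: 15.8
position: [0.453, 0.1935, 0.2078]
tcp_rot: [[1.0, 0.021, -0.0], [0.021, -1.0, 0.0], [-0.0, -0.0, -1.0]]
force: [-0.4, 0.4, 4.4]
opening: 0.006
```

Emit:
arm_command(
  targets=[
    {"offset": [0,0,0.05],"rot": [0,0,0],"gripper": 1},
    {"offset": [0,0,0.08],"rot": [0,0,0],"gripper": 1},
  ],
)

```text
time_s: 16.0
position: [0.4534, 0.1935, 0.2068]
tcp_rot: [[1.0, 0.021, 0.001], [0.021, -1.0, 0.0], [0.001, -0.0, -1.0]]
force: [-0.2, -0.2, -0.8]
opening: 0.006
```

The force dropped to about zero, which suggests the button has sprung out and the post slid down. I'll check with a picture.

Run:
```python
from h import *
s=cap('scene'); im=s['bgr']; cv2.imwrite('pics/s8.png',im); g=cv2.cvtColor(im,6); print(g[234:250,250:260])
goto([.4531,.1934,.21],1.2)
cv2.imwrite('pics/v8.png',cv2.resize(im[200:270,210:280],(600,600),interpolation=2))
```

```text
[[202 175 166 166 166 166 166 167 166 162]
 [160 164 167 166 165 165 166 227 233 185]
 [167 167 166 166 165 175 158 166 168 166]
 [166 167 167 164 176 158 159 162 164 164]
 [168 166 203 227 228 201 166 161 164 164]
 [174 199 231 225 170 145 158 163 162 165]
 [167 223 191 141 135 136 157 161 163 164]
 [164 149 140 137 136 135 155 163 163 163]
 [163 147 138 137 135 136 152 162 163 165]
 [164 151 140 137 133 136 151 160 163 163]
 [163 150 140 138 135 133 184 229 172 160]
 [163 153 139 138 134 138 161 168 163 164]
 [163 154 140 137 169 133 156 163 162 160]
 [162 150 224 170 160 164 162 164 163 161]
 [164 163 167 163 162 165 161 165 162 165]
 [157 158 163 165 163 164 161 163 163 161]]
offset [-0.03  0.01 -0.32] rot [-0.   -0.04 -0.  ]
at [0.4534 0.1935 0.2068] yaw 1.2 F [-0.4  0.7  0.7] op 0.007090015752453227 t 16.05
```

View pics/v8.png

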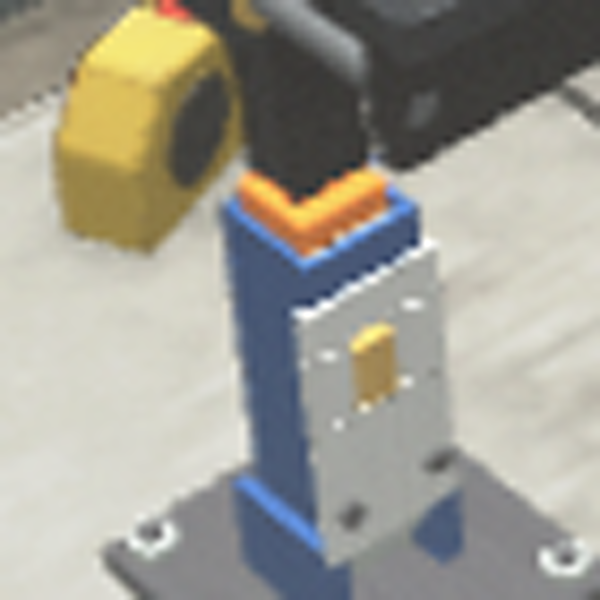

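The brass button stands proud in the keeper window at crop (375,365), covering the sill, and the cap sits just above the rim. I'll give it one gentle press to confirm it's locked, then retreat and open the gripper.

Emit:
arm_command(
  targets=[
    {"offset": [0,0,0.04],"rot": [0,0,0],"gripper": 1},
    {"offset": [0,0,0.08],"rot": [0,0,0],"gripper": 1},
    {"offset": [0,0,0.08],"rot": [0,0,0],"gripper": 1},
  ],
)

```text
time_s: 16.35
position: [0.4532, 0.1935, 0.2061]
tcp_rot: [[1.0, 0.021, -0.0], [0.021, -1.0, -0.0], [-0.0, 0.0, -1.0]]
force: [1.1, 0.3, -0.1]
opening: 0.006
```

Emit:
arm_command(
  targets=[
    {"offset": [0,0,-3],"rot": [0,0,0],"gripper": 1},
    {"offset": [0,0,-7],"rot": [0,0,0],"gripper": 1},
    {"offset": [0,0,-10],"rot": [0,0,0],"gripper": 1},
    {"offset": [0,0,-10],"rot": [0,0,0],"gripper": 1},
    {"offset": [0,0,-10],"rot": [0,0,0],"gripper": 1},
  ],
)

```text
time_s: 16.85
position: [0.4531, 0.1935, 0.3066]
tcp_rot: [[1.0, 0.021, 0.001], [0.021, -1.0, 0.0], [0.001, -0.0, -1.0]]
force: [0.1, 0.1, -0.1]
opening: 0.004
```

Run:
```python
from h import *
s=cap('scene'); t=cap('top'); a=cv2.imread('pics/s8.png'); t0=cv2.imread('pics/top0.png')
print('socket region change',np.abs(s['bgr'][205:265,230:275].astype(int)-a[205:265,230:275]).mean())
for n,(x,y,w,h) in dict(tape=(250,135,32,26),mug=(415,130,48,40),tin=(418,210,32,32)).items():
    print(n,np.abs(t['bgr'][y:y+h,x:x+w].astype(int)-t0[y:y+h,x:x+w]).mean().round(1))
cv2.imwrite('pics/v9.png',np.hstack([cv2.resize(s['bgr'][195:275,205:285],(400,400),interpolation=2),cv2.resize(t['bgr'][120:250,170:300],(400,400),interpolation=2)]))
print(bot.read_state()['force'],bot.read_state()['position'])
```

```text
socket region change 23.53148148148148
tape 2.7
mug 2.3
tin 2.3
[ 1.33736469 -0.57625064 -0.23886319] [0.45221447 0.19332035 0.30509687]
```

View pics/v9.png

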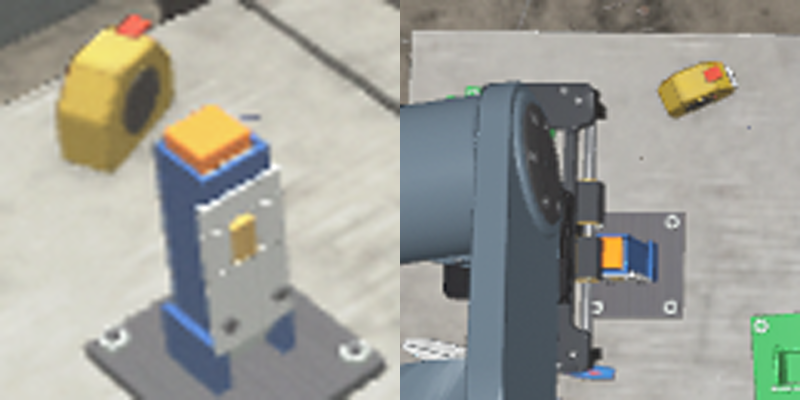

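The post stands free in the blue socket with its cap just above the rim, and the button is out through the window at crop (243,237). Nothing is touching it, so I'm handing in.

```bash
python3 -c "
from rig import ticket; print(ticket.hand_in())"
```

```text
the job is handed in; nothing more can be done
None
```

The post is in the blue socket with its button out through the keeper's window, and the job was handed in with about 17 s on the clock. I gripped the post across its button, lowered it until the button's lower end was under the rim, and let go. I then pushed the post's top down with closed fingers until the button sprang out.

**Last checks:**
- **Lock:** the final picture shows the button proud in the keeper's window, the cap just above the rim, and the gripper about 10 cm clear.
- **Force:** the push readings I took were 2–7.4 N. They dropped to about zero when the button sprang out, instead of rising as the task text says.
- **Lock press:** my extra confirming press of 0.8 mm did not reach the post, so the lock is confirmed only by the picture.
- **Bystanders:** the mug, tin and tape-measure areas of the top view look unchanged from the start.

**Disagreements and corrections:**
- The first top-view estimate of the socket mouth was about 3 mm off in y from the close-up view. I used the close-up.
- A side force of about 4 N built up during the push. I cleared it by lifting off briefly and setting down again.

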